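# Seat a filter cube and hold its test shutter open at the index clip

### The job

Put the black filter cube into the square pocket of the grey filter holder, flat and square on the pocket's floor with its round window facing the shutter, and let go of it. Then pull the holder's spring-return shutter out by its pull tab until its pointer stands opposite the small index clip, and keep it there: finish while still holding the tab, because the spring closes the shutter if it is released. Leave the jar, dish, objective and bottle where they are.

Things in the scene. Friction and masses are not known exactly. Their poses are not given: they have to be found in the camera images.
- filter_cube: black microscope filter cube, loose, 38 x 38 x 36 mm, 0.1 kg, the only cube. Origin at the centre of its underside (within 1 mm), z up; its one round white-ringed window is on its -x face, the +y and -y faces are plain and can be gripped. It stands on the desk at one of three spots on the right, the window turned roughly to the robot; jar and dish stand at the others.
- window (a point): centre of the cube's window, on its -x face, 18 mm above its underside. In the seated cube it faces the holder's -x, where the shutter is.
- holder: fixed filter holder: grey metal plate 140 (x) x 170 (y) x 10 mm; place and yaw vary. Origin: centre of its underside, z up, +x away from the robot, +y left. Pocket centre at x +30, y +45 mm. The shutter slides along y at x -40 mm, on the robot's side of the pocket; a spring barrel, top 30 mm above the desk, is at its left end.
- pocket (a point): centre of the pocket's floor, 10 mm above the desk, axes as the holder's. The pocket is 41 x 41 mm inside (1.5 mm free on each side of the cube), its walls are 12 mm high and 7 mm thick with the top 5 mm bevelled as a lead-in. A seated cube stands 24 mm above the walls.
- shutter (a joint): travel of the shutter, m: 0 closed (held there by the spring), grows as the pull tab moves along the holder's -y (to the right), stop at 0.060. The spring pulls back with about 3 N when closed and 80 N/m more (about 7 N at 0.045); it shuts by itself when released.
- pull_tab (a point): centre of the top of the shutter's upright black pull tab, 59 mm above the desk; moves with the shutter. The tab is 28 mm wide along the holder's x, 12 mm thick along its y (the pull direction) and stands 38 mm above the steel bar that carries it. The shutter blade, top 46 mm above the desk, starts 62 mm to the left (+y) of the tab.
- pointer (a point): tip of the shutter's small steel pointer, 4 mm wide, on the bar's near (-x) side, 20 mm above the desk; moves with the shutter; 50 mm to the left (+y) of the pull tab.
- index_clip: small fixed black clip on the scale rail along the holder's near edge, 8 mm wide along y, top 23 mm above the desk; its place varies, so the shutter must be pulled 22 to 45 mm. Origin on its centre line at desk height, 6 mm nearer the robot than the pointer's tip; axes as the holder's. At the mark pointer and clip have the same y in the holder's frame.
- white_jar: bystander: white plastic jar, 25 mm diameter, 37 mm high, loose; origin at the centre of its underside
- dish: bystander: clear flat dish with lid, 35 mm diameter, 11 mm high, loose; origin at the centre of its underside
- objective: bystander: light-coloured microscope objective, 34 mm diameter, 58 mm high, loose, standing at the back behind the holder; origin at the centre of its underside
- amber_bottle: bystander: small bottle with black cap, 27 mm diameter, 67 mm high, loose, at the back behind the holder; origin at the centre of its underside
Things that resemble listed ones, but are neither listed nor needed, are in the scene too. Several things have the shape of the filter_cube; the one meant has the colours described above.

How it is judged:
By the outcome, as a careful person would: the job done as asked, in the order asked, and still so for the second after the job is handed in, while the arm keeps its last pose, push and grip.
It also fails if it takes over 48 s, if anything falls off the work surface, if the arm or the gripper's body presses on something with over 40 N, if the wrist force passes 120 N, or if a joint passes its speed limit or range.

### The arm

A 6-joint arm with a two-finger parallel gripper is mounted at the origin on the work surface; the furniture and walls round the work are solid. World frame = base frame: x ahead of the robot, y to its left, z up, the work surface at z = 0. Lengths are in mm, angles in rad, forces in N, time in s.
With the tool pointing down it reaches from about 400 to 825 mm from the base axis. Payload 7 kg.
Tool frame: the origin (TCP) lies at the very end of the fingers, on their centre line; the grasp point (between the pads) lies 19 mm behind it; z points along the fingers, y is the line along which they close (so a half turn about z gives the same grasp; the last joint's range is limited). The gripper opens to 88 mm and grips with 3 to 60 N. Pads are 19 mm wide; open, the fingers measure 130 mm over their backs; the gripper's body (78 mm by 193 mm) begins 47 mm behind the grasp point.
Start: joints at [-0.813, 0.359, 0.012, 0, -1.224, -0.288], TCP at [305.549, -601.86, 226.561] pointing down, gripper open.
Joint ranges: [-3.07, 3.07], [-1.43, 2.12], [-1.02, 1.25], [-3.03, 1.67], [-3.05, -0], [-3.03, 3.03]. Speed limits (rad/s): [2.39, 2.39, 3.01, 3.14, 3.14, 3.14].

### API

Orientations are given as a unit quaternion [x, y, z, w].
In Python, from plant import bot gives the robot as it stands. Calls block until the motion is done:
- bot.move_ptp(position, orientation): joint-space move of the TCP to a pose.
- bot.line_to(position, velocity=150, ori=None): straight line of the TCP; ori=None keeps the orientation; velocity is the mean speed in mm/s.
- bot.move_joints(angles): joint-space move.
- bot.move_gripper(opening, force=None): finger opening in mm; force is the grip in N (None keeps the last); returns when the fingers have stopped.
- bot.pause(seconds).
- bot.solve_ik(position, orientation): joint angles nearest the present ones, or None.
- bot.read_state(): the state.
- bot.camera(name): name is "scene" or "top"; returns the picture (400x640x3 uint8, red, green, blue); there is no depth.
- bot.get_calibration(name): a dict with "fx", "fy", "cx", "cy" (pixels), "view" (4x4, takes a point from world to camera coordinates). Camera axes: x right, y up, looking along -z (the intrinsics and any distortion apply to the point x, -y, -z); pixel columns grow to the right and rows downward; lengths in mm; the calibration is good to about 2 mm. A picture is of the moment at which its call begins. get_calibration takes no time and is no camera call.
A pose or a line that the arm cannot do raises bot.Unreachable and nothing moves.
- bot.close_job(): hands the job in; it is judged then, once.
The state is a dict: "t": time; "joint_pos": joint angles; "qvel": joint speeds; "tau": joint torques, N m; "tcp_pos": TCP position; "eef_rot": TCP orientation; "contact_force": force on the tool from outside, world axes, zero at the start; "moment": the same for the moment, N m; "width": finger opening in mm; "finger_force": force on a finger pad.
Only numpy, scipy, OpenCV 4.12 (cv2) and the standard library are available. Lean on these libraries where they do the work, as an engineer would, in place of code of your own. Each camera call takes 0.05 s, during which the arm holds its last target. There are 200 camera calls.

## Working session

There is one attempt and no reset: what is moved stays moved. The work goes in short steps, each a Python script; the robot and the scene stay as the last script left them, time stands still between calls to the robot, and variables do not carry over. Pictures are saved under pics/ and viewed, at most 10 in all, crops included, and the job is handed in when it is done.

```bash
ls; mkdir -p pics; python3 - <<'E'
from plant import bot
import cv2, numpy as np
for n in ("scene","top"):
    im=bot.camera(n); cv2.imwrite(f"pics/{n}0.png",im[:,:,::-1])
    c=bot.get_calibration(n); print(n,{k:(np.round(v,4).tolist()) for k,v in c.items()})
s=bot.read_state(); print(s)
E
```

```text
pics
scene {'fx': 385.4275, 'fy': 385.4275, 'cx': 314.5003, 'cy': 200.8832, 'view': [[0.5666, -0.8239, -0.0145, -385.7311], [0.4038, 0.2623, 0.8765, -251.6064], [-0.7183, -0.5024, 0.4812, -538.8427], [0.0, 0.0, 0.0, 1.0]]}
top {'fx': 361.724, 'fy': 361.724, 'cx': 321.3015, 'cy': 203.1737, 'view': [[0.0056, -1.0, -0.0027, -105.1615], [0.9862, 0.005, 0.1652, -517.8145], [-0.1652, -0.0036, 0.9863, -843.4449], [0.0, 0.0, 0.0, 1.0]]}
{'t': 0.1, 'joint_pos': array([-8.12905388e-01,  3.59331639e-01,  1.11657582e-02, -3.17346599e-04,
       -1.22409617e+00, -2.88081625e-01]), 'qvel': array([ 0.00077748, -0.00291791,  0.00174638,  0.00036365,  0.00203337,
       -0.00026363]), 'tau': array([-1.57910941e-03, -5.84163451e+01,  2.93751562e+01,  7.01555997e+00,
        1.01693204e-02, -5.47569960e-05]), 'tcp_pos': array([ 305.35783555, -601.49839785,  225.71084569]), 'eef_rot': array([-2.32697654e-01,  9.72548838e-01,  7.09418641e-04, -2.36792052e-04]), 'contact_force': array([-0.36435227,  0.90719307, -0.45216587]), 'moment': array([-0.00075527,  0.00129687, -0.01591631]), 'finger_force': 0.0, 'width': 87.72775864283965}
```

View pics/scene0.png

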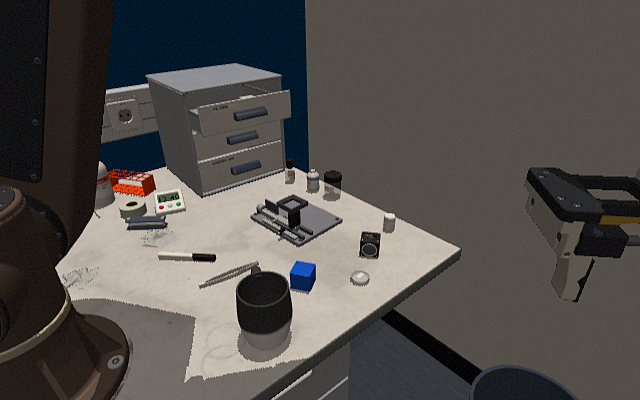

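View pics/top0.png

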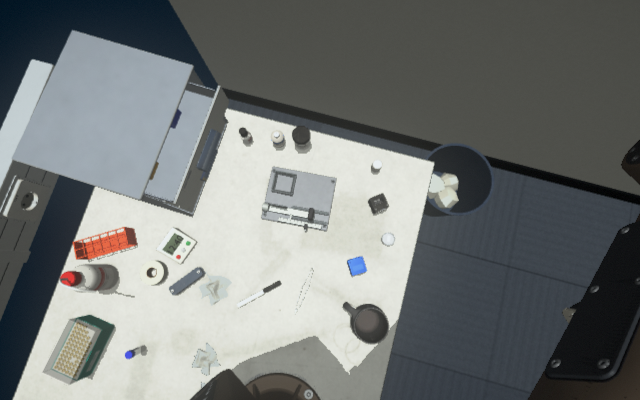

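The scene shows the black cube with a white ring at scene (370,245) / top (377,204). Things it could be confused with:
- blue cube, scene (303,276) / top (357,266)
- black-capped pot at the back, scene (333,185) / top (301,138)
- black mug, scene (264,305)

The black cube matches the description. The holder is at scene (297,218) / top (299,198).

```bash
python3 - <<'E'
import cv2, numpy as np
t=cv2.imread("pics/top0.png"); s=cv2.imread("pics/scene0.png")
a=cv2.resize(t[160:240,255:395],None,fx=5.7,fy=5.7,interpolation=cv2.INTER_CUBIC)
b=cv2.resize(s[190:265,245:395],None,fx=5.3,fy=5.3,interpolation=cv2.INTER_CUBIC)
for im,x0,y0,f in((a,255,160,5.7),(b,245,190,5.3)):
    for u in range(x0//10*10+10,x0+150,10):
        x=int((u-x0+.5)*f); cv2.line(im,(x,0),(x,6),(0,0,255),1); cv2.putText(im,str(u),(x-10,16),0,.35,(0,0,255))
    for v in range(y0//10*10+10,y0+80,10):
        y=int((v-y0+.5)*f); cv2.line(im,(0,y),(6,y),(0,0,255),1); cv2.putText(im,str(v),(8,y+4),0,.35,(0,0,255))
cv2.imwrite("pics/ct.png",a);cv2.imwrite("pics/cs.png",b)
E
```

```text
(no output)
```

View pics/ct.png

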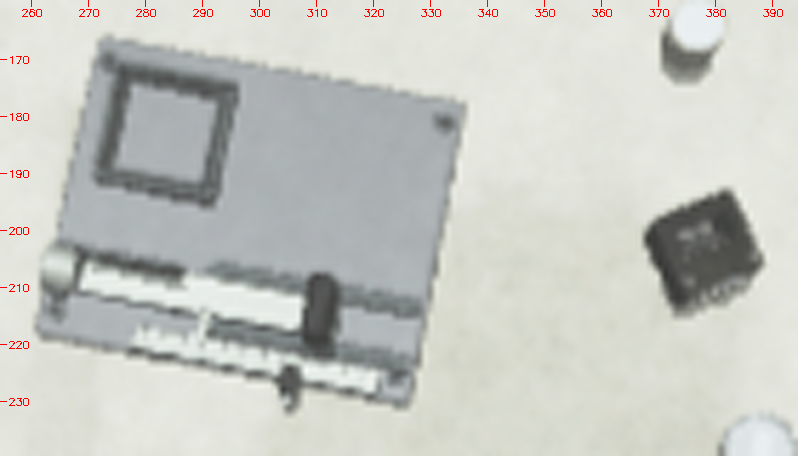

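View pics/cs.png

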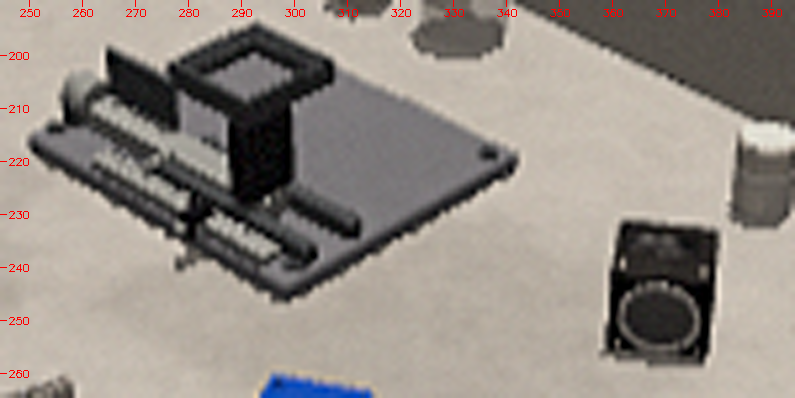

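The crops confirm the cube: black, ring window facing the robot, yaw about +28°, top-view centre (378,204). In the top view the pocket ring is at about (283,183), the tab at (311,214), the pointer tip at about (290,217) and the clip at about (305,226).

```bash
cat > h.py <<'E'
import cv2, numpy as np
from scipy.spatial.transform import Rotation as R
from plant import bot
C={n:bot.get_calibration(n) for n in("scene","top")}
def ray(n,uv):
    c=C[n];V=np.array(c["view"]);uv=np.atleast_2d(np.asarray(uv,float))
    d=np.c_[(uv[:,0]-c["cx"])/c["fx"],-(uv[:,1]-c["cy"])/c["fy"],-np.ones(len(uv))]@V[:3,:3]
    return -V[:3,:3].T@V[:3,3],d
def onz(n,uv,z):
    o,d=ray(n,uv);return (o+d*((z-o[2])/d[:,2])[:,None])[:,:2]
def proj(n,p):
    c=C[n];q=np.atleast_2d(p)@np.array(c["view"])[:3,:3].T+np.array(c["view"])[:3,3]
    return np.c_[c["cx"]+c["fx"]*q[:,0]/-q[:,2],c["cy"]-c["fy"]*q[:,1]/-q[:,2]]
def tri(a,b):
    (o1,d1),(o2,d2)=ray("scene",a),ray("top",b);d1=d1[0];d2=d2[0]
    s=np.linalg.lstsq(np.c_[d1,-d2],o2-o1,rcond=None)[0]
    p,q=o1+s[0]*d1,o2+s[1]*d2;return (p+q)/2,np.linalg.norm(p-q)
def comps(g,x0,x1,y0,y1,lo,hi):
    m=np.zeros(g.shape,np.uint8);m[y0:y1,x0:x1]=cv2.inRange(g[y0:y1,x0:x1],lo,hi)
    return m
def rect(pts):
    (c,(w,h),a)=cv2.minAreaRect(pts.astype(np.float32));return np.round(c,1),np.round((w,h),1),round(a,1)
def big(m):
    cs,_=cv2.findContours(m,cv2.RETR_EXTERNAL,cv2.CHAIN_APPROX_NONE)
    return max(cs,key=cv2.contourArea)[:,0].astype(float)
def down(yaw): # tool x along (cos,sin)yaw, z down
    return (R.from_euler('z',yaw)*R.from_euler('x',np.pi)).as_quat()
E
python3 - <<'E'
from h import *
t=cv2.imread("pics/top0.png");g=cv2.cvtColor(t,cv2.COLOR_BGR2GRAY);S=cv2.imread("pics/scene0.png");gs=cv2.cvtColor(S,cv2.COLOR_BGR2GRAY)
np.set_printoptions(suppress=True,precision=1)
# plate: upscaled mask for subpixel
def up(m_src,x0,x1,y0,y1,lo,hi,f=4):
    a=cv2.resize(m_src[y0:y1,x0:x1],None,fx=f,fy=f,interpolation=cv2.INTER_CUBIC)
    m=cv2.morphologyEx(cv2.inRange(a,lo,hi),cv2.MORPH_CLOSE,np.ones((5,5)))
    c=big(m);return (c+.5)/f-.5+[x0,y0]
print("desk,plate,ring,tab",g[240,290],g[190,310],g[191,280],g[213,311])
p=up(g,255,342,162,236,0,205);print("plate z10",rect(onz("top",p,10)))
r=up(g,268,300,168,198,0,130);print("ring z22",rect(onz("top",r,22)))
k=up(g,362,395,188,220,0,130);print("cube z36",rect(onz("top",k,36)))
b=up(g,303,318,204,224,0,75);print("tab z59",rect(onz("top",b,59)), b.min(0),b.max(0))
cl=up(g,299,312,222,235,0,110);print("clip z23",rect(onz("top",cl,23)),cl.min(0),cl.max(0))
print("ptr z20",onz("top",[[290,218]],20))
print("tri tab",tri((291,213),(311.5,210)))
E
```

```text
desk,plate,ring,tab 228 174 110 85
plate z10 (array([531.6, -43. ]), array([175.6, 156.3]), 79.4)
ring z22 (array([574.6,  -3.4]), array([65.7, 59.1]), 77.4)
cube z36 (array([ 518.6, -242.3]), array([43.1, 44.5]), 22.2)
tab z59 (array([486.3, -76.9]), array([11.4, 25.9]), 82.5) [307.9 210.1] [313.4 220.6]
clip z23 (array([462.6, -63.2]), array([11.1, 11.7]), 49.5) [302.9 223.9] [307.4 229.1]
ptr z20 [[484.3 -24.3]]
tri tab (array([495.8, -74.1,  52. ]), np.float64(12.598455265012742))
```

```bash
cat >> h.py <<'E'
def edge(g,a,b,w=3.5):
    """subpixel edge points near segment a-b: threshold at mid level across it"""
    a,b=np.array(a,float),np.array(b,float);d=(b-a)/np.linalg.norm(b-a);n=np.array([-d[1],d[0]])
    s=np.linspace(-w,w,int(w*16)+1);L=np.linspace(0,1,int(np.linalg.norm(b-a)*2)+2)
    P=(a+(b-a)*L[:,None])[:,None]+n*s[:,None]
    v=cv2.remap(cv2.GaussianBlur(g,(0,0),.7).astype(np.float32),P[...,0].astype(np.float32),P[...,1].astype(np.float32),cv2.INTER_LINEAR)
    k=np.abs(v[:,16:]-v[:,:-16]).argmax(1)+8
    return P[np.arange(len(L)),k]
def eline(g,n,a,b,z,w=3.5):
    p=onz(n,edge(g,a,b,w),z).astype(np.float32);vx,vy,x,y=cv2.fitLine(p,cv2.DIST_HUBER,0,.01,.01).ravel()
    r=np.abs((p-[x,y])@[-vy,vx]);return np.array([x,y]),np.array([vx,vy]),float(np.median(r))
def inter(l,m):
    s=np.linalg.solve(np.c_[l[1],-m[1]],m[0]-l[0]);return l[0]+s[0]*l[1]
E
python3 - <<'E'
from h import *
np.set_printoptions(suppress=True,precision=2)
g=cv2.cvtColor(cv2.imread("pics/top0.png"),cv2.COLOR_BGR2GRAY);gs=cv2.cvtColor(cv2.imread("pics/scene0.png"),cv2.COLOR_BGR2GRAY)
def show(name,E):
    L={}
    for k,(n,a,b,z,off) in E.items():
        l=eline(g if n=="top" else gs,n,a,b,z);L[k]=l
        ang=np.degrees(np.arctan2(l[1][1],l[1][0]))+off
        print(name,k,"yaw",round((ang+90)%180-90,2),"res",round(l[2],2),l[0])
    return L
H=show("holder",dict(back=("top",(276,168.5),(333,178),10,90),right=("top",(335,183),(328,224),10,0),left=("top",(271,172),(264.5,200),10,0),front=("top",(266,221),(300,226.5),0,90)))
for a in("left","right"):
  for b in("back","front"): print(a,b,inter(H[a],H[b]))
K=show("cube",dict(back=("top",(370,199.5),(381,194),36,90),right=("top",(383.5,195),(387,203.5),36,0),front=("top",(376.5,214),(386,208.5),0,90),left=("top",(368.5,204),(374,212.5),0,0),
  sl=("scene",(361.5,236),(360,252),0,0)))
K.pop("sl")
for a in("left","right"):
  for b in("back","front"): print(a,b,inter(K[a],K[b]))
S=show("hs",dict(right=("scene",(302,242.5),(338,222.5),10,0),front=("scene",(256,224),(290,243.5),10,90),back=("scene",(309,203),(338,217),10,90)))
print("sc FR BR",inter(S["right"],S["front"]),inter(S["right"],S["back"]))
# cube in scene: top face corners, z36
print("cube scene top corners",onz("scene",[(361.8,231.6),(379.7,233),(378.3,244.5),(360.2,242.5)],36))
E
```

```text
holder back yaw -4.53 res 2.41 [602.52 -57.76]
holder right yaw -10.35 res 0.6 [ 523.72 -129.6 ]
holder left yaw -10.93 res 0.52 [568.4   37.28]
holder front yaw -9.26 res 0.83 [474.28  -1.11]
left back [609.43  29.36]
left front [483.22  53.73]
right back [ 595.78 -142.77]
right front [ 455.36 -117.11]
cube back yaw 23.78 res 0.35 [ 538.4  -232.92]
cube right yaw 21.69 res 0.34 [ 533.75 -260.27]
cube front yaw 22.75 res 0.57 [ 502.43 -255.59]
cube left yaw 21.58 res 0.28 [ 511.54 -228.3 ]
cube sl yaw 25.59 res 0.32 [ 535.07 -215.93]
left back [ 532.68 -219.94]
left front [ 493.91 -235.28]
right back [ 547.96 -254.62]
right front [ 508.59 -270.28]
hs right yaw -10.25 res 0.38 [ 499.81 -132.32]
hs front yaw -10.4 res 0.36 [459.54 -42.94]
hs back yaw -11.01 res 0.64 [602.4  -80.45]
sc FR BR [ 444.95 -122.41] [ 589.17 -148.48]
cube scene top corners [[ 532.09 -220.98]
 [ 547.5  -253.94]
 [ 509.38 -269.6 ]
 [ 496.   -236.93]]
```

```bash
cat > m.py <<'E'
from h import *
np.set_printoptions(suppress=True,precision=2)
g=cv2.cvtColor(cv2.imread("pics/top0.png"),cv2.COLOR_BGR2GRAY);gs=cv2.cvtColor(cv2.imread("pics/scene0.png"),cv2.COLOR_BGR2GRAY)
yaw=np.radians(-10.5);ex=np.array([np.cos(yaw),np.sin(yaw)]);ey=np.array([-ex[1],ex[0]])
def pr(name,n,a,b,z,w=2):
    l=eline(g if n=="top" else gs,n,a,b,z,w);an=np.degrees(np.arctan2(l[1][1],l[1][0]));an=(an+45)%90-45
    print(f"{name:10s}{n} yaw {an:.2f} res {l[2]:.2f} u(ex) {l[0]@ex:.1f} v(ey) {l[0]@ey:.1f}")
pr("back","top",(275,167),(333,177.5),10)
pr("right","top",(335,183),(328,224),10);pr("left","top",(271,172),(264.5,200),10);pr("front","top",(266,221),(300,226.5),0)
pr("back","scene",(309,203),(338,217),10);pr("right","scene",(302,242.5),(338,222.5),0);pr("front","scene",(256,224),(290,243.5),0)
print("pocket ring outer z22")
pr("r back","top",(277,171),(294,174),22);pr("r left","top",(274,173),(271.5,190),22);pr("r front","top",(274,193),(290,196),10);pr("r right","top",(296,177),(293,193),10)
pr("i back","top",(279,174.5),(291,176.5),10,1.5);pr("i left","top",(277,176),(275,188),10,1.5);pr("i front","top",(277,190),(289,192),22,1.5);pr("i right","top",(292.5,178),(290.5,190),22,1.5)
pr("r back","scene",(293.5,194.5),(306,201.5),22);pr("r right","scene",(306,205),(293,211),10)
print("tab top edges z59");pr("left","top",(308.8,208.5),(307.8,218),59,2);pr("right","top",(314,208.5),(313,218),59,2);pr("back","top",(309,207.5),(313,208),59,2)
pr("bladeR","scene",(278,207.5),(278,216),30,2)
for n,uv,z,k in(("top",(290.5,218),20,"ptr"),("top",(305.3,224.5),23,"clip"),("scene",(272.5,220),20,"ptr"),("scene",(280.8,225.5),23,"clip")):
    q=onz(n,[uv],z)[0];print(k,n,q@ex,q@ey)
a=cv2.resize(cv2.imread("pics/top0.png")[200:236,260:335],None,fx=8,fy=8,interpolation=cv2.INTER_NEAREST)
b=cv2.resize(cv2.imread("pics/scene0.png")[195:245,250:310],None,fx=6,fy=6,interpolation=cv2.INTER_NEAREST)
o=np.zeros((600,600,3),np.uint8);o[:288,:600]=a;o[290:590,:360]=b;cv2.imwrite("pics/z.png",o)
E
python3 m.py
```

```text
back      top yaw -10.41 res 0.25 u(ex) 607.3 v(ey) 33.9
right     top yaw -10.34 res 0.60 u(ex) 538.6 v(ey) -32.0
left      top yaw -10.99 res 0.54 u(ex) 552.3 v(ey) 140.2
front     top yaw -10.03 res 0.48 u(ex) 466.2 v(ey) 81.5
back      scene yaw -11.01 res 0.64 u(ex) 607.0 v(ey) 30.7
right     scene yaw -14.28 res 1.18 u(ex) 545.4 v(ey) -24.3
front     scene yaw -9.41 res 0.00 u(ex) 467.7 v(ey) 48.1
pocket ring outer z22
r back    top yaw -10.15 res 0.62 u(ex) 593.4 v(ey) 99.3
r left    top yaw -10.67 res 0.52 u(ex) 563.3 v(ey) 126.0
r front   top yaw -13.23 res 0.57 u(ex) 538.6 v(ey) 104.0
r right   top yaw -10.70 res 0.40 u(ex) 566.8 v(ey) 71.1
i back    top yaw -12.76 res 0.58 u(ex) 587.1 v(ey) 103.1
i left    top yaw -9.04 res 0.39 u(ex) 564.1 v(ey) 119.5
i front   top yaw -9.33 res 0.00 u(ex) 545.6 v(ey) 92.7
i right   top yaw -10.52 res 0.34 u(ex) 569.1 v(ey) 78.6
r back    scene yaw -12.00 res 0.32 u(ex) 595.3 v(ey) 100.1
r right   scene yaw -27.31 res 1.94 u(ex) 571.9 v(ey) 77.2
tab top edges z59
left      top yaw -9.40 res 0.49 u(ex) 495.7 v(ey) 20.6
right     top yaw 0.10 res 0.08 u(ex) 498.1 v(ey) 5.8
back      top yaw -6.56 res 0.91 u(ex) 510.9 v(ey) 15.3
bladeR    scene yaw 39.26 res 0.00 u(ex) 503.8 v(ey) 75.8
ptr top 480.81427159389443 63.106110735700064
clip top 471.4633825411934 23.407578852159865
ptr scene 481.2450068680049 69.25395244984921
clip scene 476.153565152236 34.382442366761275
```

View pics/z.png

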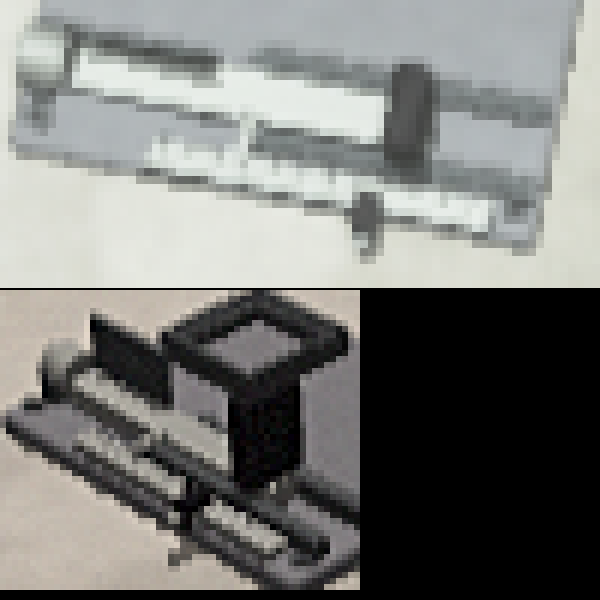

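The zoom shows the pointer tip at about (290.4,218.5), the clip at about (305.3,226), and the tab 50 mm right of the pointer, as specified. The holder's yaw is -10.5°, the plate and pocket-ring edges agree on the pocket to about 1 mm, and the cube is at (522,-245) with yaw 22.5°. Next is the grasp.

```bash
cat >> h.py <<'E'
YAW=np.radians(-10.5);EX=np.array([np.cos(YAW),np.sin(YAW)]);EY=np.array([-EX[1],EX[0]])
def st(tag=""):
    s=bot.read_state();t=s["tcp_pos"];print(tag,"t %.2f"%s["t"],"tcp",np.round(t,1),"uv",np.round([t[:2]@EX,t[:2]@EY],1),"F",np.round(s["contact_force"],1),"M",np.round(s["moment"],2),"w %.1f ff %.1f"%(s["width"],s["finger_force"]));return s
def snap(tag,box_t,box_s,f=5):
    o=[]
    for n,(x0,x1,y0,y1) in(("top",box_t),("scene",box_s)):
        im=bot.camera(n)[:,:,::-1].copy();cv2.imwrite(f"pics/{tag}_{n}.png",im)
        o.append(cv2.resize(im[y0:y1,x0:x1],None,fx=f,fy=f,interpolation=cv2.INTER_CUBIC))
    h=max(a.shape[0] for a in o);o=[cv2.copyMakeBorder(a,0,h-a.shape[0],0,4,cv2.BORDER_CONSTANT) for a in o]
    cv2.imwrite(f"pics/{tag}.png",np.hstack(o))
E
python3 - <<'E'
from h import *
q=down(np.radians(202.5));c=[522.2,-244.8]
bot.move_ptp([*c,110],q);st("above")
bot.move_gripper(62,25)
bot.line_to([*c,15.5],150);st("down")
bot.move_gripper(30,25);st("grip")
bot.line_to([*c,75],150);s=st("lift")
snap("lift",(340,420,170,250),(330,410,180,260))
E
```

```text
above t 1.69 tcp [ 522.3 -245.5  110.3] uv [ 558.3 -146.2] F [0.1 0.4 0.2] M [-0.07  0.01 -0.02] w 87.5 ff 0.0
down t 3.15 tcp [ 522.8 -244.9   16.1] uv [ 558.7 -145.5] F [ 0.1 -0.2  0.9] M [ 0.02 -0.02 -0.02] w 62.3 ff 0.0
grip t 3.67 tcp [ 522.5 -244.8   16.1] uv [ 558.4 -145.5] F [-1.5  1.4  4.7] M [ 0.44  0.39 -0.03] w 37.8 ff 25.0
lift t 4.22 tcp [ 521.7 -244.6   74.4] uv [ 557.6 -145.4] F [-0.5 -0.3 -1.3] M [-0.02  0.03  0.02] w 37.7 ff 25.0
```

View pics/lift.png

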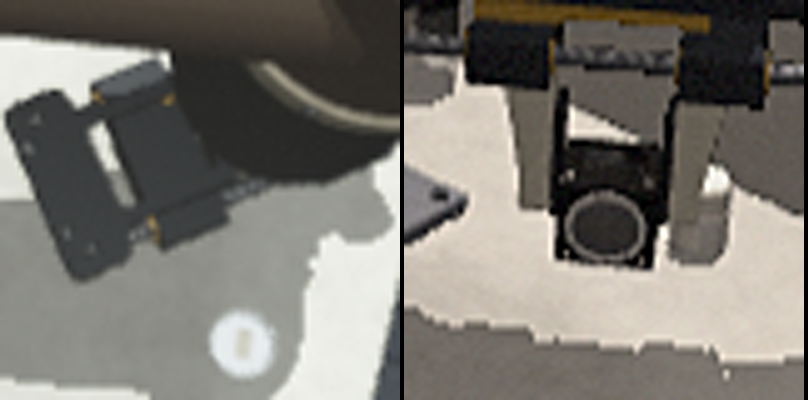

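The cube is held square with its ring window at scene (369.5,224.7), and the jar and dish have not moved. Next I compare the window's predicted and observed position to get the camera-to-robot offset, then hover over the pocket.

```bash
cat > w.py <<'E'
from h import *
def window(im,c,r=14):
    g=cv2.cvtColor(im,cv2.COLOR_BGR2GRAY);x0,y0=int(c[0])-r,int(c[1])-r
    a=cv2.resize(g[y0:y0+2*r,x0:x0+2*r],None,fx=6,fy=6,interpolation=cv2.INTER_CUBIC)
    m=cv2.inRange(a,75,255);m=cv2.morphologyEx(m,cv2.MORPH_CLOSE,np.ones((5,5)))
    cs,h=cv2.findContours(m,cv2.RETR_CCOMP,cv2.CHAIN_APPROX_NONE);best=[]
    for k,hh in zip(cs,h[0]):
        if hh[3]>=0 and cv2.contourArea(k)>36*40: best.append(cv2.fitEllipse(k))
    return [(np.array(b[0])/6+[x0,y0]+.5/6-.5,np.array(b[1])/6) for b in best]
E
python3 - <<'E'
from w import *
a=np.radians(22.5);p=np.array([521.7-19*np.cos(a),-244.6-19*np.sin(a),74.4-16+18.])
print("pred",proj("scene",p),"obs",window(cv2.imread("pics/lift_scene.png"),(369.5,224.7)))
print("initial",window(cv2.imread("pics/scene0.png"),(368.5,249)),"->pred",proj("scene",[522.2-19*np.cos(a),-244.8-19*np.sin(a),18]))
P=566.8*EX+98.7*EY;print("pocket",P,"ring pred in scene",proj("scene",[[*P,10],[*(P+27.5*EX-27.5*EY),22],[*(P+27.5*EX+27.5*EY),22],[*(P-27.5*EX-27.5*EY),22]]))
q=down(YAW+np.pi)
bot.line_to([521.7,-244.6,95],150)
bot.move_ptp([*P,80],q);bot.line_to([*P,48],100);s=st("hover")
w=s["tcp_pos"];p=np.array([*(w[:2]-19*EX),w[2]-16+18]);c=proj("scene",p)[0]
snap("hov",(250,330,140,220),(240,340,150,250),5)
print("pred",c,"obs",window(cv2.imread("pics/hov_scene.png"),c))
E
```

```text
pred [[370.04810462 225.51738897]] obs [(array([369.82444636, 225.20473099]), array([11.07422002, 13.90856043]))]
initial [] ->pred [[368.64195447 250.28417437]]
pocket [575.29552797  -6.24383647] ring pred in scene [[292.13548699 205.86212243]
 [307.89717039 201.37236444]
 [292.72211214 194.12959412]
 [291.07095644 209.57701601]]
hover t 6.04 tcp [575.2  -7.1  47.8] uv [566.8  97.8] F [ 0.5  0.8 -1.1] M [ 0.01 -0.07  0.03] w 38.2 ff 25.0
pred [285.72207184 194.21674128] obs []
```

View pics/hov.png

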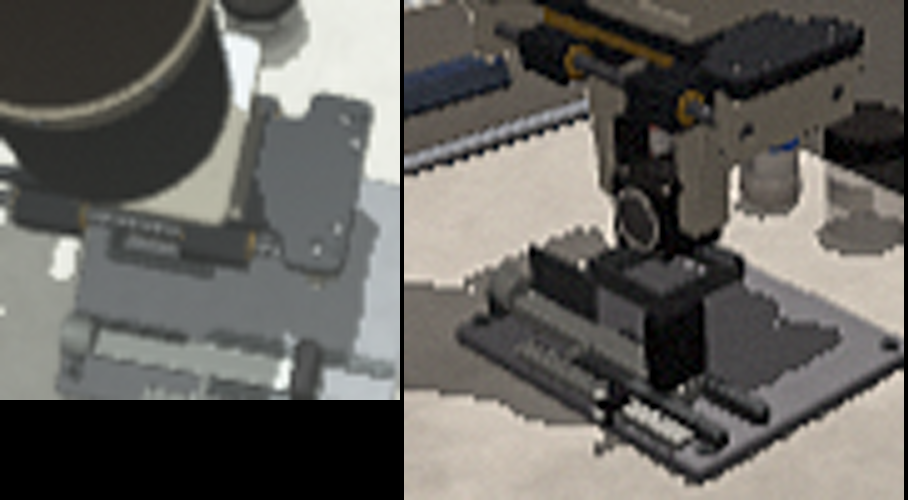

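The cube hangs over the pocket. Its window shows at about scene (286.3,193.5) against the predicted (285.7,194.2), so the alignment is good. Now I lower it while watching the force.

```bash
python3 - <<'E'
from h import *
P=567.0*EX+98.7*EY
s=st();e=np.zeros(2)
for z in(48,40,36):
    bot.line_to([*(P+e),z],60);s=st();e=np.clip(e+P-s["tcp_pos"][:2],-2,2) if z>37 else e
for z in(33,30,28,26.5):
    bot.line_to([*(P+e),z],40);s=st("z%s"%z)
    if s["contact_force"][2]>15 or np.hypot(*s["contact_force"][:2])>15:print("stop");break
E
```

```text
t 6.14 tcp [575.8  -6.6  48.6] uv [567.4  98.5] F [ 0.3 -0.4 -1.5] M [-0.08 -0.04  0.  ] w 38.2 ff 25.0
 t 6.39 tcp [575.8  -6.2  48.5] uv [567.2  98.9] F [-0.1 -0.6 -0.2] M [-0.05  0.02 -0.07] w 37.7 ff 25.0
 t 6.67 tcp [574.7  -6.5  39.4] uv [566.3  98.4] F [ 0.2 -0.  -0.7] M [-0.03  0.02  0.02] w 37.4 ff 25.0
 t 6.92 tcp [575.9  -6.2  35.7] uv [567.4  98.8] F [ 0.3  0.1 -1.1] M [-0.1  -0.05  0.03] w 37.8 ff 25.0
z33 t 7.17 tcp [575.9  -6.2  32.8] uv [567.4  98.8] F [-0.2 -0.4 -0.7] M [-0.02 -0.05  0.  ] w 37.9 ff 25.0
z30 t 7.42 tcp [575.9  -6.3  29.8] uv [567.4  98.8] F [-0.9  0.2 -1.3] M [-0.08 -0.06 -0.04] w 38.1 ff 25.0
z28 t 7.67 tcp [575.9  -6.2  27.9] uv [567.4  98.8] F [ 0.2 -0.8 -1.3] M [-0.   -0.06  0.02] w 38.0 ff 25.0
z26.5 t 7.92 tcp [575.9  -6.2  26.4] uv [567.4  98.8] F [-0.1 -0.2 -1.6] M [-0.06 -0.05 -0.06] w 37.6 ff 25.0
```

```bash
python3 - <<'E'
from h import *
s=bot.read_state();p=s["tcp_pos"][:2];
P=567.0*EX+98.7*EY
for z in(25.7,25.0):
    bot.line_to([*P,z],30);s=st("z%s"%z)
    if s["contact_force"][2]>4:break
bot.move_gripper(56,25);st("open")
bot.line_to([*P,100],150)
T=497*EX+13.5*EY
bot.move_ptp([*T,100],down(YAW+np.pi));bot.move_gripper(42,25);st("over tab")
snap("seat",(250,330,140,220),(240,340,150,250),5)
E
```

```text
z25.7 t 8.18 tcp [575.9  -6.2  26.1] uv [567.4  98.9] F [ 0.2 -0.1  2.4] M [-0.01  0.    0.01] w 37.7 ff 25.0
z25.0 t 8.43 tcp [575.9  -6.2  26. ] uv [567.4  98.8] F [-2.2  0.8 10.1] M [0.15 0.99 0.04] w 37.5 ff 25.0
open t 9.00 tcp [575.4  -6.3  24.9] uv [566.9  98.7] F [-0.5 -0.  -0.4] M [-0.01 -0.02 -0.01] w 55.9 ff 0.0
over tab t 10.68 tcp [491.2 -77.1  99.8] uv [497.1  13.7] F [-0.8  0.4  0.6] M [-0.05  0.02 -0.  ] w 41.9 ff 0.0
```

View pics/seat.png

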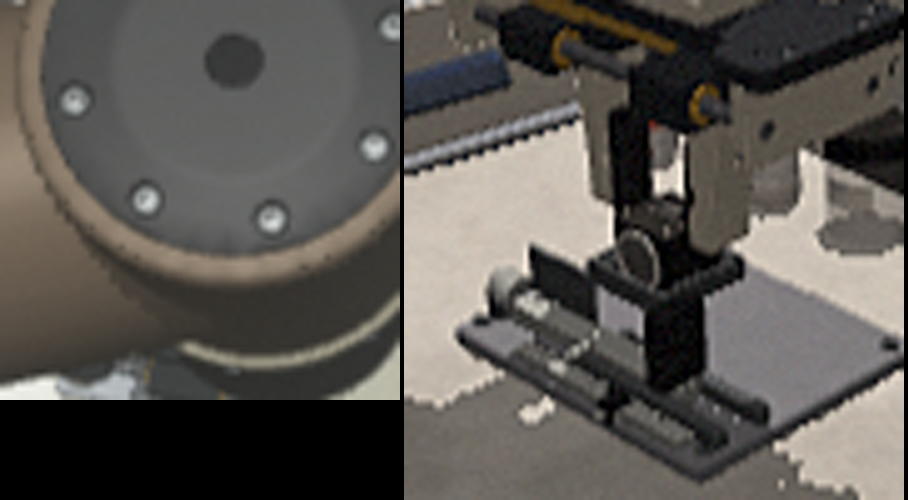

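The cube is seated: floor contact came at exactly the expected height, and its window faces the shutter at scene (287,201). Next I grip the tab.

```bash
python3 - <<'E'
from h import *
T=497*EX+13.5*EY
bot.line_to([*T,60],150);st();bot.line_to([*T,31],80);st("down")
bot.move_gripper(5,35);s=st("grip")
for d in(12,25,37):
    bot.line_to([*(T-d*EY),31],60);st("pull %d"%d)
snap("pull",(255,345,180,240),(240,310,195,255),6)
E
```

```text
t 11.20 tcp [491.  -77.4  60. ] uv [496.9  13.3] F [ 1.2 -0.1  0.3] M [-0.09 -0.07  0.01] w 41.9 ff 0.0
down t 11.71 tcp [491.5 -77.3  31.4] uv [497.3  13.6] F [ 0.1  0.9 -0.1] M [ 0.   -0.05 -0.  ] w 42.1 ff 0.0
grip t 12.31 tcp [491.4 -77.   31.2] uv [497.2  13.8] F [-1.7  3.8  2.7] M [1.25 0.4  0.07] w 12.1 ff 35.0
pull 12 t 12.66 tcp [489.2 -89.   31.2] uv [497.2   1.6] F [-1.1  4.6  4.6] M [1.54 0.38 0.05] w 12.1 ff 35.0
pull 25 t 13.03 tcp [ 486.8 -101.7   31.2] uv [497.2 -11.3] F [-1.1  5.6  5.1] M [1.9  0.42 0.04] w 11.8 ff 35.0
pull 37 t 13.38 tcp [ 484.7 -113.3   31.2] uv [497.2 -23.1] F [-1.2  5.7  5.8] M [2.3  0.35 0.04] w 11.8 ff 35.0
```

```bash
python3 -c "
import cv2
a=cv2.imread('pics/pull_top.png')[195:240,262:340];b=cv2.imread('pics/pull_scene.png')[195:255,245:325]
import numpy as np
a=cv2.resize(a,None,fx=8,fy=8,interpolation=cv2.INTER_CUBIC)[:240+120];b=cv2.resize(b,None,fx=7,fy=7,interpolation=cv2.INTER_CUBIC)[60:]
print(a.shape,b.shape)
o=np.zeros((600,800,3),np.uint8);o[:240,:624]=a[120:360];o[240:600,:560]=b[:360];cv2.imwrite('pics/pz.png',o)"
```

```text
(360, 624, 3) (360, 560, 3)
```

View pics/pz.png

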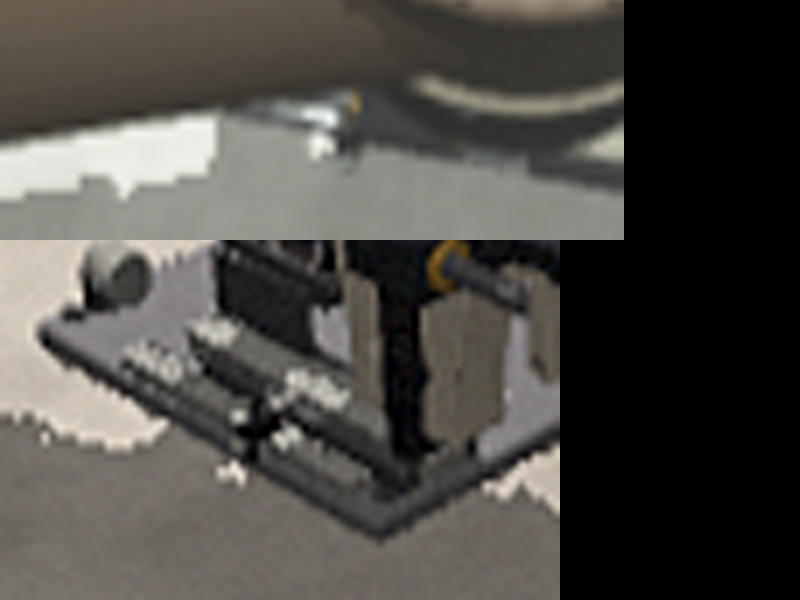

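The shutter is out about 37 mm. In the scene crop the pointer is near (285,225) and the black clip near (282,228); the top view of them is covered by the arm. I'll get the clip's centre line from the first, unobstructed pictures.

```bash
python3 - <<'E'
from h import *
g=cv2.cvtColor(cv2.imread("pics/top0.png"),cv2.COLOR_BGR2GRAY);gs=cv2.cvtColor(cv2.imread("pics/scene0.png"),cv2.COLOR_BGR2GRAY);gp=cv2.cvtColor(cv2.imread("pics/pull_scene.png"),cv2.COLOR_BGR2GRAY)
def tab(n,G,x0,x1,y0,y1):
    print(n,"cols",x0,x1-1)
    for y in range(y0,y1):print(y," ".join("%3d"%v for v in G[y,x0:x1]))
tab("top clip",g,299,313,221,232);tab("top ptr",g,285,297,212,221)
tab("scene0 clip/ptr",gs,266,290,214,236);tab("pull scene",gp,274,296,214,236)
# predicted pixel of points in (u,v,z)
def pp(n,u,v,z):return np.round(proj(n,[*(u*EX+v*EY),z])[0],1)
for u in(486,481):print("ptr u",u,"v63.8 top",pp("top",u,63.8,20),"scene",pp("scene",u,63.8,20),"pulled scene",pp("scene",u,26.9,20))
for v in(19,23,27):print("clip v",v,"top u475",pp("top",475,v,23),"u468",pp("top",468,v,23),"scene",pp("scene",475,v,23),pp("scene",468,v,23))
E
```

```text
top clip cols 299 312
221 222 199 153 182 156 139 122 125 104 101  94  82  82  89
222 230 224 190 231 228 201 202 199 159 119 123  98  94  90
223 232 229 219 231 227 198 206 209 210 193 192 173 152 152
224 211 211 217 225 226 162  93 111 160 233 233 230 216 221
225 104 104 137 175 199 120  90  90 132 228 234 234 234 234
226 172 163 166 155 104  88  92  89 107 181 214 214 214 222
227 231 231 228 217 152  90  90  90  96 127 130 112 111 156
228 229 229 228 224 208  81  86  91 129 185 185 166 153 158
229 227 228 227 225 212 142 147 104 147 217 217 217 216 214
230 228 227 226 225 219 202 188 123 160 220 219 218 217 214
231 229 228 228 226 221 200 128 137 183 220 221 220 218 217
top ptr cols 285 296
212 235 235 235 234 234 234 234 233 233 233 232 233
213 212 215 221 227 233 224 228 235 234 233 233 233
214  97 112 146 174 211 189 210 215 225 235 236 235
215 142 142 140 136 151 205 210 131 168 213 211 211
216 180 181 180 178 179 211 188 144 115 108 101 105
217 176 174 175 177 182 225 170 124 132 132 130 136
218 193 183 170 204 211 221 122 106 124 123 118 120
219 229 223 189 229 222 213 176 1
[... 4067 characters left out ...]
  48
233 116 103  60  44  87  88  26  16  85  60  54 129  78 102  99  98 115  48  70  32  24  39
234 118 123 105  74  60  44   8   7  77  72  54  54  63  80  95 103 103  81  94  87  69  14
235 111 114 108  96 194  66  38  28  59  70  65  71  66  59  72  81 104 100  99 103  98  82
ptr u 486 v63.8 top [290.6 215.9] scene [275.7 220.1] pulled scene [286.5 226.2]
ptr u 481 v63.8 top [290.2 217.9] scene [274.  220.9] pulled scene [284.8 227.1]
clip v 19 top u475 [307.3 223.4] u468 [306.8 226.2] scene [285.  228.4] [282.6 229.6]
clip v 23 top u475 [305.7 223.1] u468 [305.2 225.9] scene [283.8 227.7] [281.4 228.9]
clip v 27 top u475 [304.2 222.8] u468 [303.6 225.6] scene [282.6 227. ] [280.2 228.2]
```

In the top view the pointer sits at column 290.3, matching the 290.4 predicted from the robot's tab reading. The clip centre, column 305.4 at row 224.5, gives v ≈ 23.0, so the tab has to end at v ≈ -27.0, about 4 mm further.

```bash
python3 - <<'E'
from h import *
T=497*EX+13.5*EY
bot.line_to([*(T-40.9*EY),31],40);bot.pause(.5);s=st("end")
e=s["tcp_pos"][:2]@EY+27.0;print("err",e)
if abs(e)>.3:
    bot.line_to([*(T-(40.9+e)*EY),31],20);bot.pause(.4);s=st("fix")
v=s["tcp_pos"][:2]@EY+50
for u in(486,481):print(proj("scene",[*(u*EX+v*EY),20]))
im=bot.camera("scene");cv2.imwrite("pics/end_scene.png",im[:,:,::-1])
cv2.imwrite("pics/ez.png",cv2.resize(im[185:250,250:320,::-1],None,fx=9,fy=9,interpolation=cv2.INTER_CUBIC))
E
```

```text
end t 14.22 tcp [ 484.1 -116.9   31.2] uv [497.3 -26.7] F [-1.   6.3  6.1] M [2.41 0.4  0.06] w 11.7 ff 35.0
err 0.3050634414580884
fix t 14.88 tcp [ 484.  -117.2   31.2] uv [497.2 -27. ] F [-1.6  6.6  5.6] M [2.43 0.46 0.07] w 11.9 ff 35.0
[[287.69991749 226.84322331]]
[[285.97784444 227.74013821]]
```

View pics/ez.png

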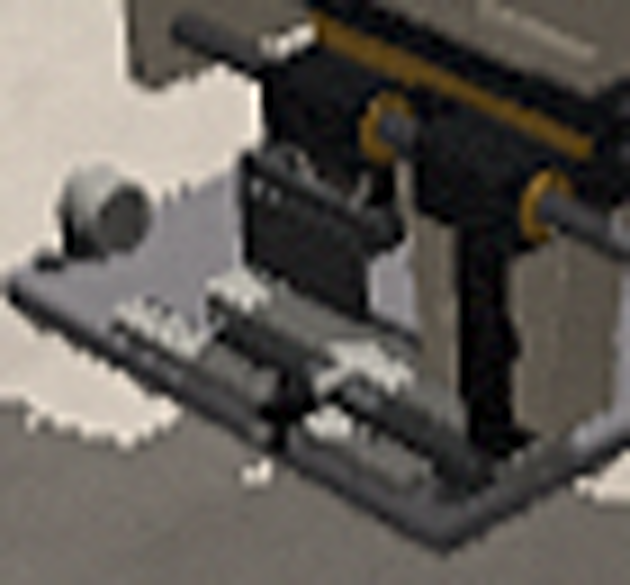

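The scene shows the pointer at about (285.8,227.4), directly behind the clip at about (282.5,228.3) along the holder's x. The tab is held firmly with the spring pulling steadily, so I'm handing in.

```bash
python3 -c "
from plant import bot
print(bot.close_job())"
```

```text
the job is handed in; nothing more can be done
None
```

Job handed in at about 15 s of the 48 s: the cube is seated and released with its window facing the shutter, and the arm still holds the tab about 41 mm out. By my measurements the pointer is opposite the clip to within about 1 mm; the final check was from the scene camera only, because the arm blocked the top view.

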